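# Find the leaking bottle by its loose cap

## Task

One of the three bottles in the shelf wells leaks because its cap is not done up: feel each cap with a gentle clockwise twist, and once you find the one that gives, screw it down until it is snug but do not force it. Then stand that bottle upright in the drip dish beside the shelf, so that I can tell which one leaked. Leave the tight caps as they are, their bottles standing in their wells, and the other things on the shelf where they are.

Things in the scene. Friction and masses are not known exactly. Their poses are not given: they have to be found in the camera images.
- shelf: White plastic corner shelf, a quarter disc of 420 mm radius on feet, fixed to the counter, plate top 57 mm above the counter. Origin on the counter under the middle one of its three blue square wells, which stand in a row along the shelf's y axis, 95 mm apart. Each well: 49 mm wide inside, 30 mm tall, and holds one bottle.
- cap_left (a point): Where the middle of the cap (half-way up) is, of the bottle standing in the well at the shelf's +y end. Site fixed to the shelf, axes as the shelf, z up; the bottle may sit 1.5 mm off. All three bottles look alike: square, 46 mm wide, body 80 mm tall, full ones up to 0.25 kg; grey round ribbed screw cap 36 mm across, 24 mm tall, its top 116 mm above the plate.
- cap_middle (a point): The same for the bottle in the middle well. Caps screw down clockwise seen from above. On two of the bottles the cap is tight (needs about 0.5 N m to turn either way: such a cap must not be moved); on the third it turns with under 0.08 N m and is 0.5 to 1.2 rad short of its seat, where it stops hard. Which one cannot be seen. Caps are smooth under rubber pads: a 20 N grip slips at about 0.3 N m.
- cap_right (a point): The same for the bottle in the well at the shelf's -y end. The square wells keep the bottles from turning by more than about 0.07 rad; a bottle comes out straight up, 30 mm to clear its well, and a bottle with its cap home can be carried by the cap.
- dish_in (a point): Centre of the floor of the blue square drip dish, 112 mm wide inside, rim 12 mm above the counter, floor 4 mm above the counter, fixed to the counter beside the shelf. Axes as the dish's sides, z up. A bottle standing in it has its cap's middle 104 mm above this point.
- pump: Pink soap pump, 60 mm across, 136 mm tall, loose on the shelf beyond the wells; origin at the centre of its underside. To be left alone.
- jar: Empty glass jar, 70 mm across, 80 mm tall, loose on the shelf beyond the wells; origin at the centre of its underside. To be left alone.
- cup: Orange plastic cup lying on its side at the front of the shelf, 85 mm long, 62 mm across; origin under its middle, on the plate. To be left alone.
- comb: Black comb, 150 by 29 mm, 5 mm thick, lying flat along the shelf's front edge; origin under its middle. To be left alone.
Not all that is in view belongs to the job. Several things look just like the part that bears dish_in: the one meant starts farthest to the robot's left.

How it is judged (in metres and radians):
On the way, in this order (a step that is already met when the one before it is completed fails the run):
1. the loose cap is screwed down onto its seat (within 0.09 rad) (distance between loose_cap and loose_neck below 0.0015 m), for 0.2 s.
2. then its bottle stands upright in the drip dish (horizontal distance between loose_bottle and dish_in below 0.035 m and angle between loose_bottle's own z axis and vertical below 0.08 rad and z of loose_bottle in the frame of dish_in below 0.063 m and contact force between bottle_b_c0 and dish above 0.5 N), for 0.2 s.
At the end, for the whole second after the job is handed in: The loose cap is home (within 0.09 rad), its bottle stands upright (within 0.08 rad) on the floor of the drip dish, its middle within 35 mm of the dish centre; the two other bottles stand upright (within 0.08 rad) in their own wells (moved under 8 mm) (all of step 2 and distance between loose_cap and loose_neck below 0.0015 m and distance of each of tight_1_bottle, tight_2_bottle from where it was at the start of the episode below 0.008 m and angle between each of tight_1_bottle, tight_2_bottle's own z axis and vertical below 0.08 rad); the robot touches nothing.
It fails at once if a tight cap is turned by more than 0.2 rad on its bottle (distance between tight_1_cap and tight_1_neck above 0.0033 m or distance between tight_2_cap and tight_2_neck above 0.0033 m).
It fails at once if the pink soap pump is shifted by over 30 mm or tipped (distance of pump from where it was at the start of the episode above 0.03 m or angle between pump's own z axis and vertical above 0.3 rad).
It fails at once if the empty glass jar is shifted by over 30 mm or tipped (distance of jar from where it was at the start of the episode above 0.03 m or angle between jar's own z axis and vertical above 0.3 rad).
It fails at once if the orange cup is shifted by over 30 mm (distance of cup from where it was at the start of the episode above 0.03 m).
It fails at once if the black comb is shifted by over 30 mm (distance of comb from where it was at the start of the episode above 0.03 m).
It also fails if it takes over 70 s, if anything falls off the work surface, if the arm or the gripper's body presses on something with over 40 N, if the wrist force passes 120 N, or if a joint passes its speed limit or range.

## Robot

A 6-joint arm with a two-finger parallel gripper is mounted at the origin on the work surface. World frame = base frame: x ahead of the robot, y to its left, z up, the work surface at z = 0. Lengths are in m, angles in degrees, forces in N, time in s.
With the tool pointing down it reaches from about 0.35 to 0.875 m from the base axis. Payload 4.2 kg.
Tool frame: the origin (TCP) lies on the centre line of the jaws, within the pads' length; the fingertips stand 8 mm ahead of it and the grasp point (between the pads) lies 11 mm behind it; z points along the fingers, y is the direction in which the jaws open and shut (so a half turn about z gives the same grasp; the last joint's range is limited). The gripper opens to 87 mm and grips with 3 to 60 N. Pads are 19 mm wide; open, the fingers measure 117 mm over their backs; the gripper's body (75 mm by 190 mm) begins 51 mm behind the grasp point.
Start: joints at [78.014, 22.042, 0.453, 0, -68.411, -14.817], TCP at [0.282, 0.558, 0.231] pointing down, gripper open.
Joint ranges: [-179.83, 179.83], [-69.29, 118.12], [-61.27, 80.66], [-181.25, 117.63], [-171.15, -9.14], [-177.46, 177.46]. Speed limits (degrees/s): [159.86, 159.86, 180, 180, 180, 180].

## Interface

Orientations are given as a 3x3 rotation matrix whose columns are the frame's x, y, z axes.
In Python, from cell import state, get_image, sign_off gives the robot as it stands.
- The arm moves only by the tool drive_tool, never from a script. Its arguments are lists of equal length, an entry for each row: "linear": the shift along the world's x, y, z normalised to -1 to 1, where 1 is 0.4 m, a list of three; "spin": the turn about the world's z normalised to -1 to 1, where 1 is pi rad. A call has 1 to 5 rows; each row is the pose to reach, as a shift and turn from the pose commanded when the call began, turning the shorter way round; what a row does not reach only later rows make up. A row lasts 1/8 s, in which the tool goes at most 62.5 mm and 10.7 degrees, less where a joint would pass 70% of its speed; a pose out of reach is approached as far as the arm can. A call with a number of a shift or a turn outside -1 to 1 is refused whole. A call with a gripper value outside its range is refused whole. "gripper" is the gripper command: -1 is fully open, 1 is shut, values between are in proportion, set as the call begins (left out, the last holds). The fingers move at their own pace and stop on an object; "squeeze" is the grip in N (left out, the last holds). Time passes only in rows, so rows that repeat a pose let the fingers close. It gives the time, the measured TCP pose, the force and the opening at its end, in the units of the state.
- state(): the state, without advancing time (a new reading comes with each control period).
- get_image(name): name is "scene" or "top" or "wrist"; returns a dict with "image" (384x512x3 uint8, blue, green, red), "depth" (384x512 float32, m along the optical axis (not along the pixel's ray), 0 where there is no reading), "fx", "fy", "cx", "cy" (pixels), "origin" and "rotation" of the camera in the world. Camera axes: x right, y down, z forward; pixel columns grow to the right and rows downward; lengths in m; the calibration is good to about 2 mm. A picture is of the moment at which its call begins.
- sign_off(): hands the job in, once; it reports no verdict.
The state is a dict: "clock": time; "joint_pos": joint angles; "joint_vel": joint speeds; "effort": joint torques, N m; "tcp_pos": TCP position; "tcp_rot": TCP orientation; "contact_force": force on the tool from outside, world axes, zero at the start; "ft_torque": the same for the moment, N m; "gripper_width": opening from 0.0 (shut) to 1.0 (fully open).
Only numpy, scipy, OpenCV 4.12 (cv2) and the standard library are available. Lean on these libraries where they do the work, as an engineer would, in place of code of your own. Each camera call takes 0.05 s, during which the arm holds its last target.

## Working session

There is one attempt and no reset: what is moved stays moved. The work goes in short steps, Python scripts to look and compute and a tool call to move; the robot and the scene stay as the last step left them, time stands still between calls to the robot, and variables do not carry over. Pictures are saved under pics/ and viewed, and the job is handed in when it is done.

Besides the shell and the picture viewer there is one more tool, called after "Request:" in YAML: its name, and indented under it one key for each argument. drive_tool: Moves the arm, as the interface text tells. Scaled input: -1 to 1 covers 0.4 m each way for a shift and pi rad each way for a turn. Its arguments: {"type":"object","properties":{"linear":{"type":"array","items":{"type":"array","items":{"type":"number"}}},"spin":{"type":"array","items":{"type":"number"}},"gripper":{"type":"number"},"squeeze":{"type":"number"}},"required":["linear","spin"]}

```bash
ls; mkdir -p pics; cat > h.py <<'E'
import numpy as np,cv2
from cell import state,get_image,sign_off
def snap(n,tag):
    d=get_image(n); cv2.imwrite(f'pics/{tag}.png',d['image']); np.savez(f'pics/{tag}.npz',**d); return d
def world(d):
    dep=d['depth'];v,u=np.mgrid[:dep.shape[0],:dep.shape[1]]
    P=np.stack([(u-d['cx'])/d['fx']*dep,(v-d['cy'])/d['fy']*dep,dep],-1)
    return P@np.array(d['rotation']).T+np.array(d['origin'])
E
python3 - <<'E'
from h import *
print(state())
for n in('scene','top','wrist'):
    d=snap(n,n+'0'); print(n,d['fx'],d['cx'],d['cy'],d['origin'],d['rotation'],(d['depth']>0).mean())
E
```

```text
pics
{'clock': 0.0, 'joint_pos': array([ 7.80133845e+01,  2.20908288e+01,  3.82172811e-01, -2.74673049e-02,
       -6.84121157e+01, -1.48183973e+01]), 'joint_vel': array([-0.05573042,  0.08343961, -0.07242812, -0.02513577, -0.03435236,
        0.02280015]), 'effort': array([-1.74753994e-03, -3.90671718e+01,  1.87404263e+01,  4.21996281e+00,
        1.09614540e-02, -1.94722716e-04]), 'tcp_pos': array([0.28155819, 0.55734989, 0.22947917]), 'tcp_rot': array([[ 8.92466649e-01, -4.51112533e-01, -8.73807178e-04],
       [-4.51113366e-01, -8.92464483e-01, -1.96928512e-03],
       [ 1.08527330e-04,  2.15170739e-03, -9.99997679e-01]]), 'contact_force': array([ 0.148294  ,  0.19605549, -1.10781888]), 'ft_torque': array([-0.0171104 ,  0.02978351, -0.01536506]), 'gripper_width': 1.0010832688471079}
scene 386.43675867212875 255.01564758464139 202.21886993862475 [ 1.08298448 -1.09975158  0.88463921] [[ 0.85722818  0.31881078 -0.40437548]
 [ 0.51490278 -0.52167968  0.68023925]
 [ 0.00591314 -0.79133431 -0.61135508]] 0.9903361002604166
top 371.8747645606462 256.79920548152865 193.213162903576 [ 0.43233049 -0.23503538  1.38107109] [[-0.01656728 -0.99519253  0.09652649]
 [-0.9998572   0.01681155  0.00171783]
 [-0.00333233 -0.09648424 -0.99532893]] 0.9960988362630209
wrist 298.80412941081676 261.88440768639094 189.95845144587 [0.3575173  0.5190218  0.38365154] [[-0.45054069 -0.84962551 -0.27413422]
 [-0.89275464  0.42928794  0.13675164]
 [ 0.00149483  0.30634678 -0.95191881]] 0.9959971110026041
```

View pics/scene0.png

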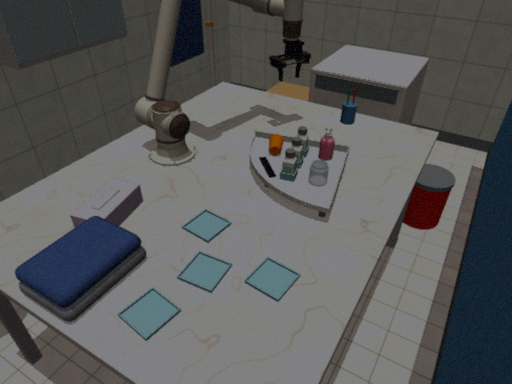

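View pics/top0.png

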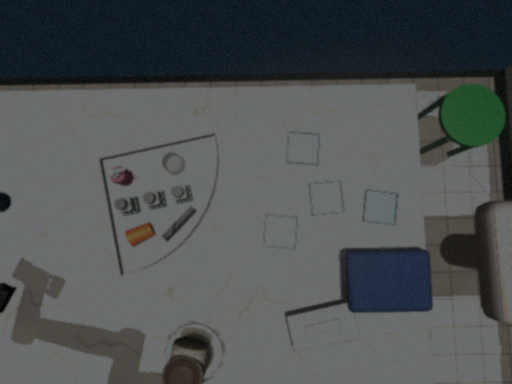

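View pics/wrist0.png

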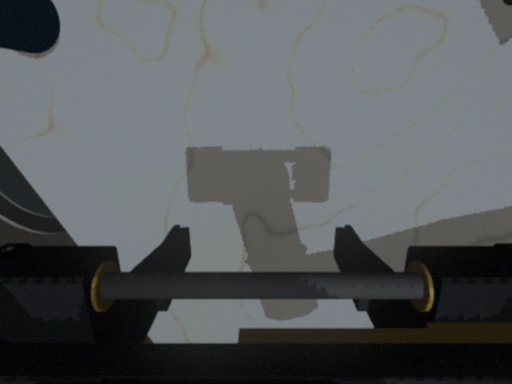

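The scene view shows the shelf with three bottles near (296,152), and four square dishes. In the top view the bottle caps are near (123,204), (151,198) and (178,192). The pump is at (121,176), the jar at (174,162), the cup at (140,234) and the comb at (180,223). The dishes are at (280,231), (303,148), (326,198) and (380,207), and (280,231) is the farthest left, so that's the one I want. Next I'll measure.

```bash
python3 - <<'E'
from h import *
d=dict(np.load('pics/top0.npz'));P=world(d);z=P[...,2]
# cap tops
print(d['depth'].dtype)
m=((z>0.15)&(z<0.20)).astype(np.uint8); m[:, :90]=0;m[:,230:]=0;m[260:]=0
n,l,s,c=cv2.connectedComponentsWithStats(m)
for i in range(1,n):
    if s[i,4]>8: q=P[l==i]; print('cap',c[i],s[i,4],q.mean(0).round(4),q.min(0).round(3),q.max(0).round(3))
m=((z>0.006)&(z<0.03)).astype(np.uint8); m[:, :250]=0; m[250:]=0;m[:100]=0;m[:,405:]=0
n,l,s,c=cv2.connectedComponentsWithStats(m)
for i in range(1,n):
    if s[i,4]>8: q=P[l==i]; print('dish',c[i],s[i],cv2.minAreaRect(q[:,:2].astype(np.float32)),q.mean(0).round(4))
m=((z>0.05)&(z<0.064)).astype(np.uint8); m[:, :80]=0; m[290:]=0;m[:100]=0;m[:,240:]=0
q=P[m>0];print('shelf',np.median(q[:,2]))
for nm,(u,v) in dict(pump=(121,176),jar=(174,162),cup=(140,234),comb=(180,223),floor=(280,231),counter=(240,150)).items(): print(nm,P[v,u].round(3))
I=d['image'][120:290,85:345];cv2.imwrite('pics/topz.png',cv2.resize(cv2.convertScaleAbs(I,alpha=1.7),None,fx=3,fy=3,interpolation=cv2.INTER_CUBIC))
d=dict(np.load('pics/scene0.npz'))
I=d['image'][110:250,170:360];cv2.imwrite('pics/scenez.png',cv2.resize(cv2.convertScaleAbs(I,alpha=1.3),None,fx=4,fy=4,interpolation=cv2.INTER_CUBIC))
P=world(d);z=P[...,2]
m=((z>0.15)&(z<0.20)).astype(np.uint8); m[:110]=0;m[250:]=0;m[:,:200]=0;m[:,360:]=0
n,l,s,c=cv2.connectedComponentsWithStats(m)
for i in range(1,n):
    if s[i,4]>8: q=P[l==i]; print('cap',c[i],s[i,4],q.mean(0).round(4),q.min(0).round(3),q.max(0).round(3))
E
```

```text
float32
cap [115.26618705 172.55395683] 139 [0.6239 0.2271 0.1826] [0.607 0.194 0.15 ] [0.644 0.253 0.199]
cap [176.72807018 191.48245614] 114 [0.5596 0.0286 0.1726] [0.542 0.011 0.155] [0.578 0.048 0.18 ]
cap [148.52631579 197.77192982] 114 [0.5406 0.1207 0.1724] [0.524 0.105 0.154] [0.559 0.139 0.179]
cap [120.01694915 204.03389831] 118 [0.5216 0.2135 0.1724] [0.505 0.198 0.152] [0.539 0.233 0.181]
dish [302.25105485 147.91561181] [286 131  35  35 474] ((0.7344461679458618, -0.4078778624534607), (0.12800359725952148, 0.12858064472675323), 85.86860656738281) [ 0.7331 -0.4058  0.0095]
dish [307.88461538 146.15384615] [305 141   7  11  26] ((0.7387247085571289, -0.42686566710472107), (0.014312873594462872, 0.0400514081120491), 65.56513977050781) [ 0.7398 -0.4274  0.0078]
dish [325.16441441 197.75225225] [308 179  37  37 444] ((0.5467402338981628, -0.48882704973220825), (0.12326692789793015, 0.12723585963249207), 4.803195953369141) [ 0.5443 -0.4852  0.0099]
dish [326.44444444 188.        ] [325 187   4   3   9] ((0.5804762840270996, -0.4916819930076599), (0.011829227209091187, 0.007624
[... 1246 characters left out ...]
.4187595844268799, -0.34099844098091125), (0.007306481245905161, 0.018295738846063614), 88.60679626464844) [ 0.4202 -0.3407  0.0088]
shelf 0.05838890152354459
pump [0.617 0.219 0.152]
jar [0.679 0.064 0.059]
cup [0.423 0.166 0.111]
comb [0.459 0.041 0.062]
floor [ 0.425 -0.316 -0.002]
counter [ 0.731 -0.172  0.001]
cap [302.80555556 130.30555556] 72 [0.527  0.2073 0.1645] [0.504 0.193 0.15 ] [0.544 0.229 0.175]
cap [328.7    132.6875] 80 [0.63   0.2248 0.1741] [0.61  0.186 0.151] [0.642 0.249 0.193]
cap [296.67532468 141.        ] 77 [0.5455 0.1138 0.1649] [0.525 0.098 0.152] [0.562 0.14  0.173]
cap [290.45882353 152.64705882] 85 [0.5653 0.0218 0.1656] [0.545 0.007 0.152] [0.581 0.047 0.175]
```

```bash
ls pics
```

```text
scene0.npz
scene0.png
scenez.png
top0.npz
top0.png
topz.png
wrist0.npz
wrist0.png
```

View pics/topz.png

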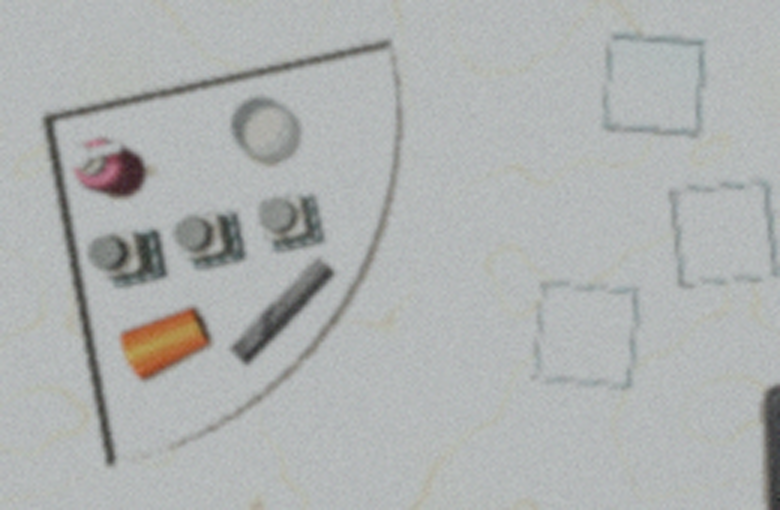

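View pics/scenez.png

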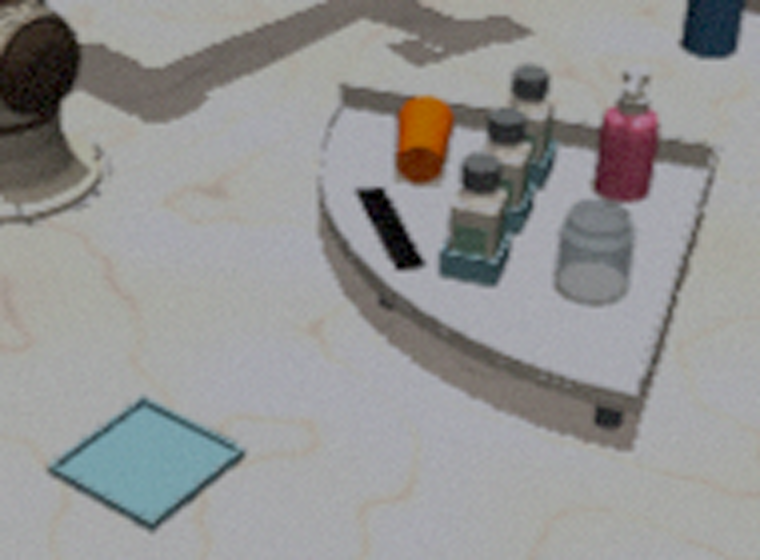

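Measured so far:

| Item | x (m) | y (m) |
|---|---|---|
| Cap left | 0.522 | 0.213 |
| Cap middle | 0.541 | 0.121 |
| Cap right | 0.560 | 0.029 |
| Dish | 0.421 | −0.317 |

- **Caps:** the tops are at z ≈ 0.173, which matches the 57+116 mm given. Spacing is 94.5 mm and the shelf yaw is about 11.5°.
- **Next move:** above the row, turning the jaws across it, to refine with the wrist camera.

Request:
drive_tool:
  linear:
    - [0.08, -0.1, 0.05]
    - [0.16, -0.22, 0.1]
    - [0.24, -0.34, 0.15]
    - [0.32, -0.46, 0.2]
    - [0.4, -0.58, 0.22]
  spin: [-0.05, -0.1, -0.15, -0.2, -0.25]
  gripper: -1
  squeeze: 10

```text
clock: 0.78
tcp_pos: [0.4428, 0.3244, 0.3199]
tcp_rot: [[0.308, -0.951, 0.001], [-0.951, -0.308, 0.002], [-0.001, -0.002, -1.0]]
contact_force: [0.7, -0.3, -1.5]
gripper_width: 0.999
```

Request:
drive_tool:
  linear:
    - [0.06, -0.12, 0]
    - [0.12, -0.24, 0]
    - [0.18, -0.37, 0]
    - [0.247, -0.5, 0]
    - [0.247, -0.5, 0]
  spin: [-0.01, -0.02, -0.037, -0.037, -0.037]

```text
clock: 1.4
tcp_pos: [0.5415, 0.1226, 0.3179]
tcp_rot: [[0.194, -0.981, -0.001], [-0.981, -0.194, -0.001], [0.001, 0.001, -1.0]]
contact_force: [-0.3, 0.1, -1.3]
gripper_width: 1.001
```

```bash
python3 - <<'E'
from h import *
s=state();print(s['clock'],s['tcp_pos'],s['joint_pos'],s['contact_force'],s['ft_torque'])
d=snap('wrist','wrist1');P=world(d);z=P[...,2]
print(d['origin'])
m=((z>0.16)&(z<0.185)).astype(np.uint8)
n,l,st,c=cv2.connectedComponentsWithStats(m)
for i in range(1,n):
    if st[i,4]>100:
        q=P[l==i]; print(c[i].round(1),st[i],q.mean(0).round(4),np.median(q[:,2]),q.min(0).round(3),q.max(0).round(3), cv2.minEnclosingCircle(q[:,:2].astype(np.float32)))
t=snap('top','top1');s=snap('scene','scene1')
E
```

```text
1.4 [0.5414632  0.12257888 0.31790805] [ 2.94877301e+01  1.24018455e+01 -7.48651117e-01  5.55028922e-03
 -7.69269397e+01 -1.82778722e+01] [-0.29383213  0.0825358  -1.28631817] [ 0.07182205  0.00086098 -0.01429986]
[0.55814071 0.03898969 0.47203806]
[260.7  80.8] [ 242   61   39   41 1215] [0.5614 0.0279 0.1726] 0.17267844737232046 [0.543 0.01  0.168] [0.58  0.047 0.175] ((0.5614899396896362, 0.028072861954569817), 0.018643418326973915)
[261.3 176.4] [244 159  36  36 973] [0.5427 0.1193 0.1721] 0.17264072729532998 [0.524 0.103 0.161] [0.561 0.14  0.175] ((0.5422027111053467, 0.1210680678486824), 0.01888558454811573)
[262.  255.4] [246 240  33  31 818] [0.5238 0.2106 0.1714] 0.17241985762961665 [0.505 0.195 0.16 ] [0.542 0.23  0.174] ((0.5230164527893066, 0.21376696228981018), 0.01903257705271244)
```

View pics/wrist1.png

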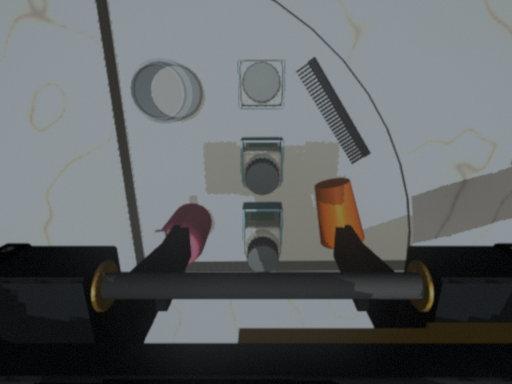

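The wrist view shows the caps in a line at (261,81), (261,176) and (262,255), with the jaws across the row. Both cameras agree to about 2 mm: L (0.523,0.2125), M (0.542,0.1205), R (0.561,0.028), tops at 0.1726. I'm checking the settled pose before going down on the middle cap.

```bash
python3 - <<'E'
from h import *
s=state();print(s['clock'],s['tcp_pos'],s['contact_force'],s['ft_torque'])
E
```

```text
1.55 [0.54033695 0.12605419 0.31823416] [-0.99737927  0.31421304 -0.02640741] [ 0.05842771 -0.03090038  0.00943252]
```

Request:
drive_tool:
  linear:
    - [0.003, -0.014, -0.1]
    - [0.003, -0.014, -0.2]
    - [0.003, -0.014, -0.3]
    - [0.003, -0.014, -0.36]
    - [0.003, -0.014, -0.41]
  spin: [0, 0, 0, 0, 0]
  gripper: -0.4

```text
clock: 2.17
tcp_pos: [0.5409, 0.1218, 0.1534]
tcp_rot: [[0.203, -0.979, -0.001], [-0.979, -0.203, -0.0], [0.0, 0.001, -1.0]]
contact_force: [0.6, -0.3, 0.3]
gripper_width: 0.705
```

Request:
drive_tool:
  linear:
    - [0, 0, 0]
    - [0, 0, 0]
    - [0, 0, 0]
    - [0, 0, 0]
  spin: [0, 0, 0, 0]
  gripper: 1
  squeeze: 10

```text
clock: 2.68
tcp_pos: [0.5422, 0.1206, 0.1556]
tcp_rot: [[0.2, -0.98, 0.002], [-0.98, -0.2, 0.001], [-0.001, -0.002, -1.0]]
contact_force: [-0.7, 0.2, 2.8]
gripper_width: 0.408
```

```bash
python3 - <<'E'
from h import *
s=state();print(s['clock'],s['tcp_pos'],s['contact_force'],s['ft_torque'],s['gripper_width']*87,s['joint_pos'][5])
d=snap('wrist','wrist2')
s=state();print(s['clock'],s['tcp_pos'],s['contact_force'],s['ft_torque'],s['gripper_width']*87)
E
```

```text
2.675 [0.5421758  0.1205872  0.15564862] [-0.72651691  0.1703641   2.81756146] [0.29493799 0.26921397 0.01753548] 35.4866499887943 -17.710710288188974
2.725 [0.54220275 0.12055624 0.15564222] [-0.95383955  0.60402073  2.96127127] [ 0.26694992  0.30561371 -0.00085606] 35.55438561272286
```

View pics/wrist2.png

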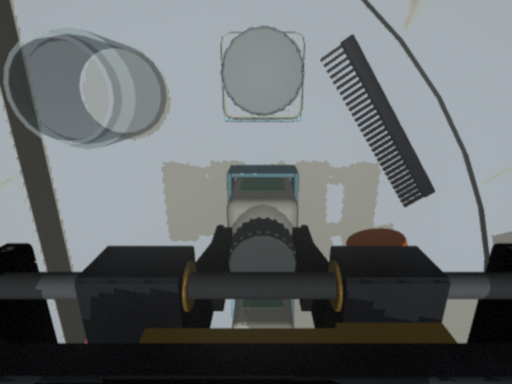

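Middle cap gripped at 35.5 mm, seen at (262,245). Next is a gentle clockwise twist, which is negative z.

Request:
drive_tool:
  linear:
    - [0, 0, 0]
    - [0, 0, 0]
    - [0, 0, 0]
    - [0, 0, 0]
  spin: [-0.015, -0.03, -0.045, -0.045]

```text
clock: 3.22
tcp_pos: [0.5425, 0.1206, 0.1556]
tcp_rot: [[0.061, -0.998, 0.002], [-0.998, -0.061, 0.001], [-0.001, -0.002, -1.0]]
contact_force: [-0.6, 0.8, 4.4]
gripper_width: 0.41
```

```bash
python3 - <<'E'
from h import *
s=state();print(s['clock'],s['tcp_pos'],s['contact_force'],s['ft_torque'],s['gripper_width']*87,s['joint_pos'][5])
E
```

```text
3.225 [0.54250032 0.12056172 0.15559802] [-0.63736336  0.78969323  4.44866089] [ 0.34284678  0.0813197  -0.0059567 ] 35.632215328390274 -25.784780306154747
```

Request:
drive_tool:
  linear:
    - [0, 0, 0]
    - [0, 0, 0]
    - [0, 0, 0]
  spin: [-0.02, -0.04, -0.05]

```text
clock: 3.6
tcp_pos: [0.5424, 0.1205, 0.1556]
tcp_rot: [[-0.097, -0.995, 0.002], [-0.995, 0.097, 0.001], [-0.001, -0.002, -1.0]]
contact_force: [-1.5, 0.6, 5.2]
gripper_width: 0.411
```

```bash
python3 - <<'E'
from h import *
s=state();print(s['clock'],s['tcp_pos'],s['contact_force'],s['ft_torque'],s['gripper_width']*87,s['joint_pos'][5])
d=snap('wrist','wrist3')
s=state();print(s['clock'],s['ft_torque'])
E
```

```text
3.6 [0.54241715 0.12053156 0.15556439] [-1.45036281  0.61360203  5.17553219] [0.4811914  0.22317626 0.02748739] 35.740526972996626 -34.82314488233036
3.65 [0.47053648 0.20566704 0.04041324]
```

Request:
drive_tool:
  linear:
    - [0, 0, 0]
    - [0, 0, 0]
    - [0, 0, 0]
    - [0, 0, 0]
  spin: [-0.02, -0.04, -0.06, -0.06]

```text
clock: 4.15
tcp_pos: [0.5423, 0.1205, 0.1556]
tcp_rot: [[-0.281, -0.96, 0.002], [-0.96, 0.281, 0.001], [-0.001, -0.001, -1.0]]
contact_force: [-0.9, 0.9, 6.4]
gripper_width: 0.412
```

```bash
python3 - <<'E'
from h import *
s=state();print(s['clock'],s['tcp_pos'],s['contact_force'],s['ft_torque'],s['gripper_width']*87,s['joint_pos'][5])
d=snap('wrist','wrist4')
s=state();print(s['clock'],s['ft_torque'])
a=[cv2.resize(cv2.imread(f'pics/wrist{i}.png')[200:310,190:340],None,fx=2.6,fy=2.6,interpolation=cv2.INTER_CUBIC) for i in (2,4)]
cv2.imwrite('pics/cmp24.png',np.hstack(a))
E
```

```text
4.15 [0.54228474 0.12047326 0.15555761] [-0.9136014   0.9033541   6.36514698] [ 0.4363762   0.36089478 -0.04896541] 35.87877525795041 -45.590898297899166
4.2 [ 0.43085153  0.32636149 -0.01833036]
```

View pics/cmp24.png

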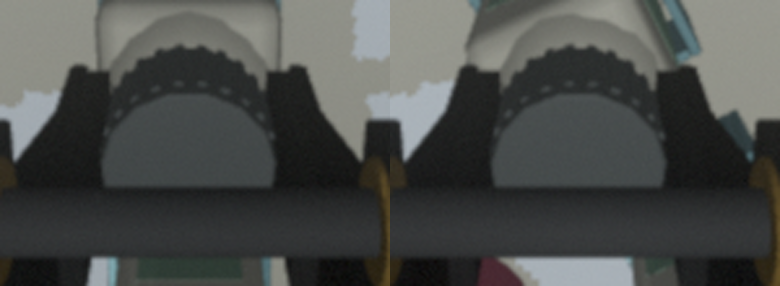

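The rib pattern stays fixed between the pads while the bottle shoulder turned in view, so the cap turns with the gripper. Torque stays around 0.03 N m, so the middle cap is the loose one. I'll keep screwing and watch the torque for the stop.

Request:
drive_tool:
  linear:
    - [0, 0, 0]
    - [0, 0, 0]
    - [0, 0, 0]
  spin: [-0.03, -0.06, -0.06]

```text
clock: 4.58
tcp_pos: [0.5422, 0.1205, 0.1556]
tcp_rot: [[-0.456, -0.89, 0.001], [-0.89, 0.456, 0.001], [-0.001, -0.001, -1.0]]
contact_force: [-1.9, 0.1, 7.0]
gripper_width: 0.408
```

```bash
python3 - <<'E'
from h import *
s=state();print(s['clock'],s['contact_force'],s['ft_torque'],s['gripper_width']*87,s['joint_pos'][5])
E
```

```text
4.575 [-1.90509321  0.08496123  6.99582436] [0.41716368 0.41059505 0.00246905] 35.530454060193286 -56.3991379785499
```

Request:
drive_tool:
  linear:
    - [0, 0, 0]
    - [0, 0, 0]
    - [0, 0, 0]
  spin: [-0.03, -0.06, -0.06]

```text
clock: 4.95
tcp_pos: [0.5421, 0.1205, 0.1556]
tcp_rot: [[-0.615, -0.789, 0.001], [-0.789, 0.615, 0.001], [-0.001, -0.001, -1.0]]
contact_force: [-0.7, 1.4, 5.0]
gripper_width: 0.411
```

```bash
python3 - <<'E'
from h import *
s=state();print(s['clock'],s['contact_force'],s['ft_torque'],s['gripper_width']*87,s['joint_pos'][5])
d=snap('wrist','wrist5')
s=state();print(s['clock'],s['contact_force'],s['ft_torque'])
a=[cv2.resize(cv2.imread(f'pics/wrist{i}.png')[180:310,190:340],None,fx=2.6,fy=2.6,interpolation=cv2.INTER_CUBIC) for i in (2,5)]
cv2.imwrite('pics/cmp25.png',np.hstack(a))
E
```

```text
4.95 [-0.72648731  1.42096653  5.00243217] [ 0.39965938  0.40338539 -0.03740354] 35.755121324172386 -67.19961484452125
5.0 [-1.78037539  1.47744619  6.94148942] [0.46626903 0.39632356 0.02538948]
```

View pics/cmp25.png

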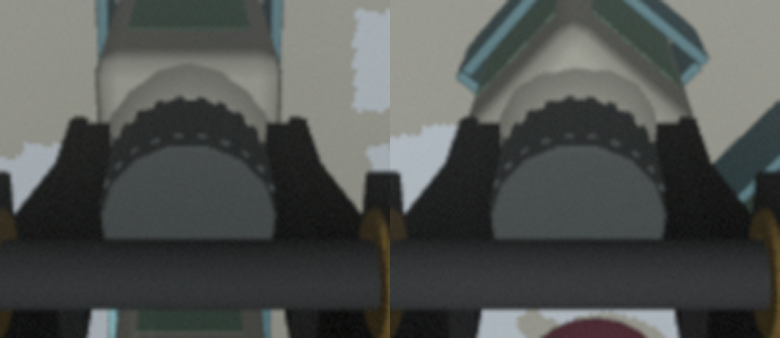

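Request:
drive_tool:
  linear:
    - [0, 0, 0]
    - [0, 0, 0]
    - [0, 0, 0]
  spin: [-0.02, -0.04, -0.05]

```text
clock: 5.38
tcp_pos: [0.5421, 0.1205, 0.1556]
tcp_rot: [[-0.731, -0.683, 0.001], [-0.683, 0.731, 0.001], [-0.001, -0.0, -1.0]]
contact_force: [-1.3, 2.0, 6.2]
gripper_width: 0.41
```

```bash
python3 - <<'E'
from h import *
s=state();print(s['clock'],s['contact_force'],s['ft_torque'],s['gripper_width']*87,s['joint_pos'][5])
E
```

```text
5.375 [-1.27959739  2.03926192  6.22859512] [0.48328478 0.46682138 0.02935513] 35.68356659458298 -76.2262209121304
```

Request:
drive_tool:
  linear:
    - [0, 0, 0]
    - [0, 0, 0]
    - [0, 0, 0]
  spin: [-0.02, -0.04, -0.05]

```text
clock: 5.75
tcp_pos: [0.5421, 0.1206, 0.1556]
tcp_rot: [[-0.829, -0.56, 0.001], [-0.56, 0.829, 0.001], [-0.001, -0.0, -1.0]]
contact_force: [-1.9, 2.3, 6.3]
gripper_width: 0.409
```

```bash
python3 - <<'E'
from h import *
s=state();print(s['clock'],s['contact_force'],s['ft_torque'],s['gripper_width']*87,s['joint_pos'][5])
E
```

```text
5.75 [-1.86844244  2.2599114   6.29891863] [0.61972895 0.5349202  0.06771358] 35.57316923964702 -85.22636426656625
```

Request:
drive_tool:
  linear:
    - [0, 0, 0]
    - [0, 0, 0]
    - [0, 0, 0]
  spin: [-0.02, -0.04, -0.05]

```text
clock: 6.12
tcp_pos: [0.5415, 0.1204, 0.1549]
tcp_rot: [[-0.906, -0.423, -0.0], [-0.423, 0.906, 0.0], [0.0, 0.0, -1.0]]
contact_force: [-3.2, 2.3, 6.0]
gripper_width: 0.411
```

```bash
python3 - <<'E'
from h import *
s=state();print(s['clock'],s['contact_force'],s['ft_torque'],s['gripper_width']*87,s['joint_pos'][5])
d=snap('wrist','wrist6')
s=state();print(s['clock'],s['contact_force'],s['ft_torque'])
a=[cv2.resize(cv2.imread(f'pics/wrist{i}.png')[180:310,190:340],None,fx=2.6,fy=2.6,interpolation=cv2.INTER_CUBIC) for i in (5,6)]
cv2.imwrite('pics/cmp26.png',np.hstack(a))
E
```

```text
6.125 [-3.15271836  2.28444493  6.00520184] [0.74079063 0.83200887 0.25798045] 35.75158386395307 -94.20732203824248
6.175 [-2.42044823  1.87038523  5.98139189] [0.67440635 0.80813219 0.25147179]
```

View pics/cmp26.png

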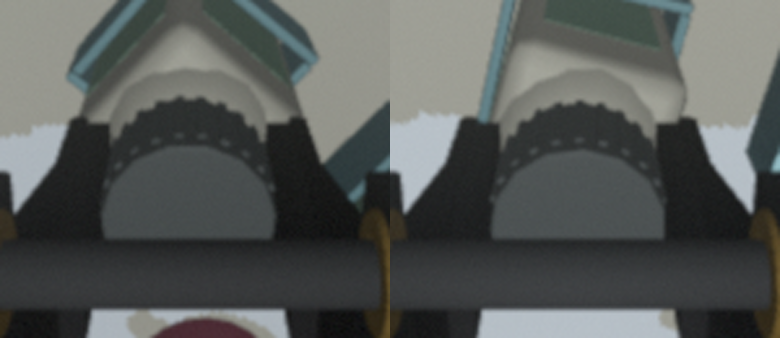

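At 1.34 rad of turn the torque jumped from about 0.05 to 0.25 N m, which is the hard stop, so the cap is snug. I'll back off slightly to relieve the wind-up within the well's play, then grip firmer and check before lifting.

Request:
drive_tool:
  linear:
    - [0, 0, 0]
    - [0, 0, 0]
    - [0, 0, 0]
    - [0, 0, 0]
  spin: [0.012, 0.012, 0.012, 0.012]
  gripper: 1
  squeeze: 30

```text
clock: 6.68
tcp_pos: [0.5419, 0.1201, 0.1549]
tcp_rot: [[-0.889, -0.457, 0.0], [-0.457, 0.889, -0.0], [-0.0, -0.0, -1.0]]
contact_force: [-1.7, 1.4, 4.4]
gripper_width: 0.402
```

```bash
python3 - <<'E'
from h import *
s=state();print(s['clock'],s['contact_force'],s['ft_torque'],s['gripper_width']*87,s['joint_pos'])
d=dict(np.load('pics/scene1.npz'));P=world(d);z=P[...,2]
m=((z>0.007)&(z<0.03)).astype(np.uint8); m[:200]=0;m[250:]=0;m[:,:170]=0;m[:,240:]=0
q=P[m>0];print(len(q),cv2.minAreaRect(q[:,:2].astype(np.float32)))
d=dict(np.load('pics/top1.npz'));P=world(d)
for dd,b in ((d,(262,213,299,249)),):
    z=P[...,2];m=((z>0.007)&(z<0.03)).astype(np.uint8);M=np.zeros_like(m);M[b[1]:b[3]+2,b[0]:b[2]+2]=m[b[1]:b[3]+2,b[0]:b[2]+2]
    q=P[M>0];print(len(q),cv2.minAreaRect(q[:,:2].astype(np.float32)),np.median(z[222:240,272:290]))
E
```

```text
6.675 [-1.6813273   1.3669206   4.42223501] [0.34395594 0.52468619 0.0309529 ] 34.97575665225527 [ 2.92399375e+01  1.91378701e+01 -1.56924976e+01  1.52045271e-02
 -5.51609053e+01 -9.20326455e+01]
148 ((0.42501962184906006, -0.31820937991142273), (0.12275195866823196, 0.12460685521364212), 84.24461364746094)
394 ((0.42571741342544556, -0.31938081979751587), (0.1363772302865982, 0.128566712141037), 85.53075408935547) 0.00521194173894679
```

Dish: the two cameras agree on (0.423,−0.318), floor at about 0.005. Lifting straight up now.

Request:
drive_tool:
  linear:
    - [0, 0, 0.025]
    - [0, 0, 0.06]
    - [0, 0, 0.1]
    - [0, 0, 0.14]
    - [0, 0, 0.14]
  spin: [0, 0, 0, 0, 0]

```text
clock: 7.3
tcp_pos: [0.5428, 0.1207, 0.2126]
tcp_rot: [[-0.889, -0.457, 0.004], [-0.457, 0.889, 0.002], [-0.004, -0.0, -1.0]]
contact_force: [0.6, 0.2, -1.9]
gripper_width: 0.404
```

```bash
python3 - <<'E'
from h import *
s=state();print(s['clock'],s['tcp_pos'],s['contact_force'],s['ft_torque'],s['gripper_width']*87)
d=snap('wrist','wrist7');d=snap('scene','scene7')
cv2.imwrite('pics/scene7z.png',cv2.resize(cv2.convertScaleAbs(d['image'][60:220,200:380],alpha=1.3),None,fx=4,fy=4,interpolation=cv2.INTER_CUBIC)[:600])
E
```

```text
7.3 [0.54276619 0.12065327 0.21262904] [ 0.64589761  0.21404401 -1.90486417] [ 0.03894632 -0.09513825  0.02256049] 35.16290911639027
```

View pics/scene7z.png

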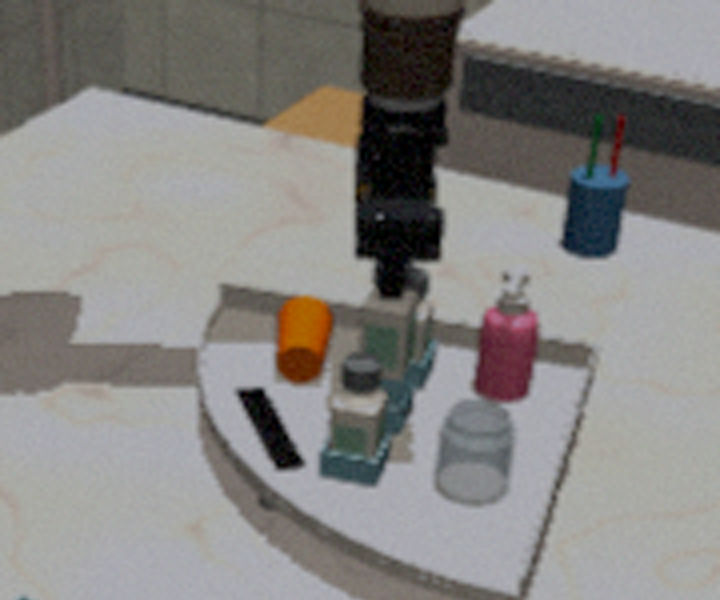

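View pics/wrist7.png

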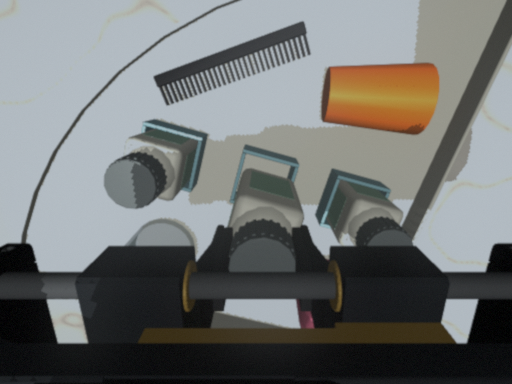

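The bottle came out cleanly. The wrist view shows the empty well at (268,165) with the neighbours upright at (160,170) and (370,215), and the force is −1.9 N, which is the bottle's weight. Next I'll go up clear of the other caps and across.

Request:
drive_tool:
  linear:
    - [0, 0, 0.08]
    - [0, 0, 0.16]
    - [0, 0, 0.24]
    - [-0.02, -0.07, 0.25]
    - [-0.045, -0.17, 0.25]
  spin: [0, 0, 0, 0, 0]

```text
clock: 8.02
tcp_pos: [0.5235, 0.0522, 0.3101]
tcp_rot: [[-0.889, -0.459, -0.001], [-0.459, 0.889, 0.0], [0.001, 0.0, -1.0]]
contact_force: [0.2, -0.2, -1.4]
gripper_width: 0.409
```

Request:
drive_tool:
  linear:
    - [-0.035, -0.12, 0]
    - [-0.07, -0.24, 0]
    - [-0.105, -0.36, 0]
    - [-0.14, -0.48, 0]
    - [-0.175, -0.6, 0]
  spin: [0, 0, 0, 0, 0]

```text
clock: 8.65
tcp_pos: [0.4527, -0.189, 0.3098]
tcp_rot: [[-0.889, -0.457, -0.001], [-0.457, 0.889, 0.0], [0.001, 0.001, -1.0]]
contact_force: [1.1, -0.2, -1.6]
gripper_width: 0.407
```

Request:
drive_tool:
  linear:
    - [-0.03, -0.12, 0]
    - [-0.06, -0.24, 0]
    - [-0.078, -0.325, 0]
    - [-0.078, -0.325, 0]
    - [-0.078, -0.325, 0]
  spin: [0, 0, 0, 0, 0]

```text
clock: 9.28
tcp_pos: [0.4223, -0.3173, 0.3098]
tcp_rot: [[-0.89, -0.457, -0.001], [-0.457, 0.89, 0.001], [0.001, 0.002, -1.0]]
contact_force: [0.2, 0.5, -1.8]
gripper_width: 0.406
```

```bash
python3 - <<'E'
from h import *
s=state();print(s['clock'],s['tcp_pos'],s['joint_pos'],s['contact_force'],s['ft_torque'],s['gripper_width']*87)
d=snap('wrist','wrist8');P=world(d);z=P[...,2]
m=((z>0.007)&(z<0.03)).astype(np.uint8)
n,l,st,c=cv2.connectedComponentsWithStats(m)
for i in range(1,n):
    if st[i,4]>100: q=P[l==i];print(c[i],st[i],cv2.minAreaRect(q[:,:2].astype(np.float32)),q.mean(0))
snap('scene','scene8');t=snap('top','top8')
E
```

```text
9.275 [ 0.42233658 -0.31731839  0.30978629] [-1.93286600e+01  9.84113640e+00 -5.11487711e+00 -3.07375841e-02
 -7.51361691e+01 -4.34811825e+01] [ 0.1772969   0.46507105 -1.84231052] [ 0.0373183  -0.11836467  0.03237142] 35.31537961710363
[145.31410256  19.21794872] [126   0  30  34 156] ((0.33553004264831543, -0.5349426865577698), (0.010991106741130352, 0.05536719039082527), 70.40576171875) [ 0.33426372 -0.53332247  0.02492447]
[32.81690141 95.47464789] [  0  36  62 109 710] ((0.5095344185829163, -0.6738418936729431), (0.09045810997486115, 0.12037630379199982), 82.01702117919922) [ 0.5017741  -0.64875246  0.01085408]
[259.69208211 139.40175953] [208  96 108  87 682] ((0.4236779510974884, -0.31824615597724915), (0.11988455802202225, 0.12004335224628448), 84.01754760742188) [ 0.40758251 -0.328585    0.01137087]
[124.11256281 167.99899497] [ 80 120  96  98 995] ((0.5454051494598389, -0.4913225769996643), (0.12078608572483063, 0.12052802741527557), 4.401650905609131) [ 0.5438864  -0.49555621  0.01098111]
```

View pics/wrist8.png

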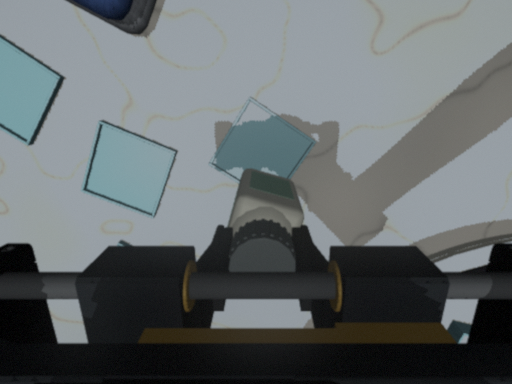

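View pics/scene8.png

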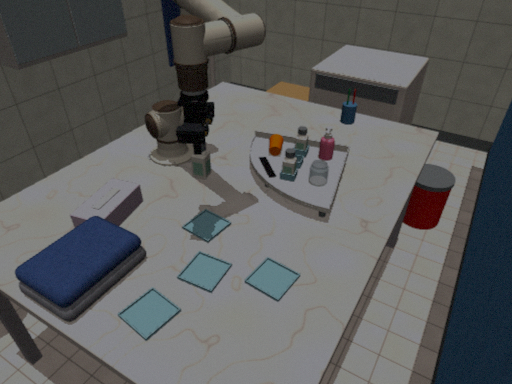

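The wrist view confirms the dish below: its 120 mm rim is centred at (0.424,−0.318), around pixel (262,140). The bottle hangs upright, and the floor should meet it at TCP z ≈ 0.102. Descending.

Request:
drive_tool:
  linear:
    - [0.002, 0, -0.12]
    - [0.002, 0, -0.25]
    - [0.002, 0, -0.38]
    - [0.002, 0, -0.46]
    - [0.002, 0, -0.495]
  spin: [0, 0, 0, 0, 0]

```text
clock: 10.05
tcp_pos: [0.4229, -0.3167, 0.1109]
tcp_rot: [[-0.889, -0.458, -0.003], [-0.458, 0.889, 0.001], [0.002, 0.002, -1.0]]
contact_force: [-0.6, -0.4, -1.6]
gripper_width: 0.402
```

Request:
drive_tool:
  linear:
    - [0, 0, -0.01]
    - [0, 0, -0.018]
    - [0, 0, -0.022]
    - [0, 0, -0.022]
  spin: [0, 0, 0, 0]

```text
clock: 10.55
tcp_pos: [0.4237, -0.3179, 0.1044]
tcp_rot: [[-0.889, -0.457, 0.001], [-0.457, 0.889, -0.0], [-0.001, -0.001, -1.0]]
contact_force: [0.2, 0.1, -2.3]
gripper_width: 0.405
```

Request:
drive_tool:
  linear:
    - [0, 0, -0.003]
    - [0, 0, -0.006]
    - [0, 0, -0.006]
  spin: [0, 0, 0]

```text
clock: 10.92
tcp_pos: [0.4235, -0.3179, 0.1019]
tcp_rot: [[-0.889, -0.457, 0.0], [-0.457, 0.889, -0.0], [-0.0, -0.001, -1.0]]
contact_force: [-1.1, 1.4, 2.3]
gripper_width: 0.403
```

Force went from −2.3 to +2.3 N, so the bottle is on the floor. Opening the jaws.

Request:
drive_tool:
  linear:
    - [0, 0, 0]
    - [0, 0, 0]
    - [0, 0, 0]
    - [0, 0, 0]
  spin: [0, 0, 0, 0]
  gripper: -0.3

```text
clock: 11.42
tcp_pos: [0.4234, -0.3178, 0.1013]
tcp_rot: [[-0.889, -0.457, -0.0], [-0.457, 0.889, 0.0], [0.0, 0.0, -1.0]]
contact_force: [-0.2, -0.3, -0.1]
gripper_width: 0.641
```

Request:
drive_tool:
  linear:
    - [0, 0, 0.05]
    - [0, 0, 0.15]
    - [0, 0, 0.28]
    - [0, 0, 0.4]
    - [0, 0, 0.45]
  spin: [0, 0, 0, 0, 0]

```text
clock: 12.05
tcp_pos: [0.4243, -0.3183, 0.2849]
tcp_rot: [[-0.889, -0.457, 0.005], [-0.457, 0.889, -0.003], [-0.004, -0.005, -1.0]]
contact_force: [0.7, 0.5, -1.4]
gripper_width: 0.649
```

Request:
drive_tool:
  linear:
    - [0.08, 0.1, 0]
    - [0.16, 0.22, 0]
    - [0.22, 0.35, 0.02]
    - [0.22, 0.4, 0.05]
    - [0.22, 0.4, 0.05]
  spin: [0, 0, 0, 0, 0]

```text
clock: 12.68
tcp_pos: [0.5121, -0.1565, 0.3022]
tcp_rot: [[-0.888, -0.46, 0.002], [-0.46, 0.888, -0.0], [-0.002, -0.001, -1.0]]
contact_force: [-0.0, -0.0, -0.4]
gripper_width: 0.651
```

```bash
python3 - <<'E'
from h import *
s=state();print(s['clock'],s['tcp_pos'],s['contact_force'],s['gripper_width'])
t=snap('top','top9');P=world(t);z=P[...,2]
for lo,hi,b in ((0.09,0.14,(250,200,310,260)),(0.15,0.2,(90,150,230,230))):
    m=np.zeros(z.shape,np.uint8);m[b[1]:b[3],b[0]:b[2]]=((z>lo)&(z<hi))[b[1]:b[3],b[0]:b[2]]
    n,l,st,c=cv2.connectedComponentsWithStats(m)
    for i in range(1,n):
        if st[i,4]>20: q=P[l==i];print(c[i],st[i,4],q.mean(0).round(4),q[:,2].max())
d=snap('scene','scene9')
a=cv2.convertScaleAbs(d['image'][100:260,150:370],alpha=1.3);cv2.imwrite('pics/scene9z.png',cv2.resize(a,None,fx=3.5,fy=3.5,interpolation=cv2.INTER_CUBIC))
snap('wrist','wrist9')
E
```

```text
12.675 [ 0.51207276 -0.1565395   0.30223609] [-0.01094367 -0.03241111 -0.38808517] 0.6505691763365192
[281.41666667 231.03125   ] 96 [ 0.4251 -0.3138  0.1197] 0.1271212377069848
[114.89565217 171.55652174] 115 [0.6264 0.2262 0.1883] 0.19932535678448482
```

View pics/scene9z.png

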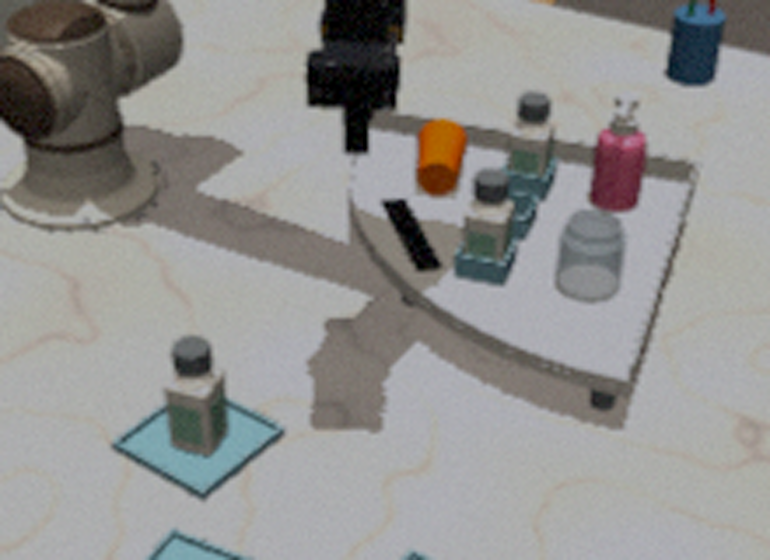

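View pics/top9.png

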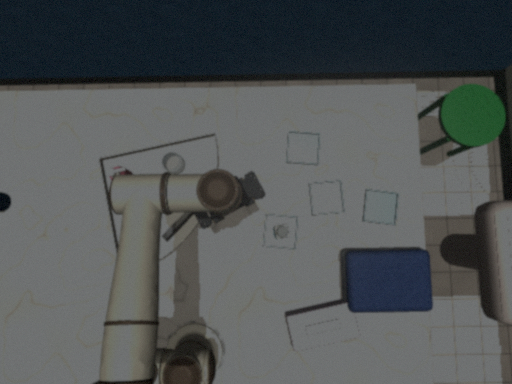

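The scene view shows the bottle upright in the left-most dish at (197,400), with its cap top at 0.120 as expected. The other two bottles, the pump, jar, cup and comb are in place, and the robot is clear. Handing in.

```bash
python3 - <<'E'
from h import *
print(sign_off())
E
```

```text
the job is handed in; nothing more can be done
None
```

The middle bottle was the leaker: I screwed its cap down and stood it upright in the left-most drip dish. I handed the job in at about 13 s of the 70 s.

- **Finding it:** I tried the middle cap first, and it gave at about 0.03 N m with the cap turning in step with the gripper. I didn't feel the other two caps, since this one had already given, so they were never touched.
- **Tightening:** With a 10 N grip it turned about 1.3 rad in all before the torque jumped to 0.25 N m at the stop. I left it there without forcing it. I then backed off about 2° to relieve the twist before gripping harder for the lift.
- **Placing:** In the last pictures the bottle stands upright in the dish, about 4 mm from its centre. Its cap top is at 0.120 m, the height expected for a bottle standing on the dish floor.
- **Everything else:** In the scene view the other two bottles are upright in their wells, and the pump, jar, cup and comb look where they were. I judged this by eye and didn't re-measure, because the arm hid the two shelf bottles from the top camera.
- **Odd readings:** The upward force read 3–7 N while I held the cap in the well, and I didn't find out why. The grip also held 0.25 N m, more than the roughly 0.15 N m I expected at 10 N.
- **Not checked:** I didn't re-test the cap's seat after moving the bottle. That it is home rests on the torque at the stop and the small back-off.

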